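# Bring the jigger arm down to gauge a thin bowl

## Task

Set the bench jigger for thin bowls: while the arm is still locked up, push the thickness slide fully in to its end stop, then flip the safety catch right over, off the arm's tail. Then pull the arm smoothly down by its wooden handle, without slamming it, until it lies on its stop with the profile in the plaster mould, and finish while still holding the handle down there, so that the gap can be gauged (the balance weight lifts the arm as soon as it is let go). Leave the cups, the mug, the spare mould, the white bowl and the spatula where they are.

Things in the scene. Friction and masses are not known exactly. Their poses are not given: they have to be found in the camera images.
- jigger: bench jigger, fixed, placed and turned anew each time: grey base 240 x 420 x 15 mm with wheel head, white plaster bowl mould (rim 95 mm up), fork, steel arm, slide, catch. Origin: centre of the base's underside. x across the arm, away from the robot; y along it, from handle to balance weight; z up. In this frame (mm): arm in plane x = 20, mould axis (20, -90), slide along y = 15, catch at y = 175
- pivot (a point): pivot axis of the arm in the fork, at (20, 100, 155) mm in the jigger's frame; the axis runs along the jigger's x. The arm is a steel bar 16 mm wide, 24 mm high; towards the jigger's -y it carries a stop screw, the profile plate and the handle, behind the pivot a steel balance weight 90 mm across
- jigger_handle: the arm's wooden handle: a round bar 26 mm thick, 100 mm long, lying across the arm's tip on the robot's side. Origin: centre of the grip, on the bar's axis, 352 mm from the pivot axis and 75 mm to the jigger's -x side of the arm's middle plane; its x runs along the bar. The bar's axis is about 299 mm above the table when raised, 155 mm on the stop
- jigger_arm (a joint): angle of the arm, rad: 0 raised (as it starts, handle end 0.42 rad above level), 0.42 level, on its stop. The balance weight pushes it up with about 7 to 11 N at the handle over the whole stroke. With the catch on it yields only about 0.06 rad. With the slide not fully in, its stop screw lands on the slide's high step at about 0.27 to 0.30
- slide_knob: black round upright knob of the thickness slide, 22 mm wide, 37 mm high (113 to 150 mm above the table), on the robot's end of a flat steel bar with a high step. Origin: centre of the knob, 131 mm above the table. The slide is pushed in along the jigger's +x with about 2 N and stays where it is left
- stop_slide (a joint): travel of the thickness slide, m: 0 fully out (thick), 0.05 fully in at its end stop (thin); it starts somewhere from 0 to 0.022
- catch_knob: black round knob on top of the safety catch, 22 mm wide, 32 mm long. Origin: its centre, 190 mm up while on; z along the catch's upright. The catch is a C-shaped steel hook 12 mm thick, its nose over the arm's tail, hinged below the tail about an axis along the jigger's y through (32, 175, 50) mm in the jigger's frame. Flipping swings the knob in an arc towards the jigger's -x and down
- catch (a joint): angle of the safety catch, rad: 0 to 0.06 at the start (on, nose over the tail), 1.1 flipped right over against its stop (off). A light friction hinge, under 1 N at the knob; well past upright it falls the rest of the way
- cup_a: inverted brown clay cup, 82 mm wide at the rim, 90 mm high, loose, in front of the mould. Origin: centre of its underside, z up; the same for the other cups
- cup_b: the same kind of cup, behind the handle's end of the machine
- cup_c: the same kind of cup, in front of the slide
- mug: brown clay mug, 82 mm wide, 88 mm high, loose, in front of the catch's end. Origin: centre of its underside
- spare_mould: white plaster bowl mould, 152 mm wide, 55 mm high, loose, beside the handle's end of the machine. Origin: centre of its underside
- water_bowl: white bowl, 120 mm wide, 60 mm high, loose, beyond the balance weight. Origin: centre of its underside
- trim_tool: spatula with a wooden handle, lying on the table

How it is judged:
By the outcome, as a careful person would: the job done as asked, in the order asked, and still so for the second after the job is handed in, while the arm keeps its last pose, push and grip.
It also fails if it takes over 61 s, if anything falls off the work surface, if the arm or the gripper's body presses on something with over 40 N, if the wrist force passes 120 N, or if a joint passes its speed limit or range.

## Robot

A 6-joint arm with a two-finger parallel gripper is mounted at the origin on the work surface. World frame = base frame: x ahead of the robot, y to its left, z up, the work surface at z = 0. Lengths are in m, angles in rad, forces in N, time in s.
With the tool pointing down it reaches from about 0.25 to 0.725 m from the base axis. Payload 4 kg.
Tool frame: the origin (TCP) lies between the finger pads; the fingertips stand 19 mm ahead of it and the grasp point (between the pads) is the TCP (robot.tip_extent is the distance from the TCP to the fingertips, in m); z points along the fingers, y is the line along which they close (so a half turn about z gives the same grasp; the last joint's range is limited). The gripper opens to 85 mm and grips with 20 to 120 N. Pads are 22 mm wide; open, the fingers measure 114 mm over their backs; the gripper's body (76 mm by 85 mm) begins 54 mm behind the grasp point. The pads swing forward as they close: fully open they stand 13 mm farther back than shut.
Start: joints at [1.141, 0.241, 0.005, 1.335, 0, 1.571], TCP at [0.208, 0.455, 0.25] pointing down, gripper open.
Joint ranges: [-2.72, 2.72], [-1.05, 1.87], [-1.09, 1.28], [-1.99, 2.15], [-1.42, 1.44], [-3.14, 3.14]. Speed limits (rad/s): [2.79, 2.79, 3.14, 3.14, 3.14, 3.14].

## Interface

Orientations are given as a 3x3 rotation matrix whose columns are the frame's x, y, z axes.
In Python, from plant import sensors, imaging, ticket, robot gives the robot as it stands.
- The arm moves only by the tool carry_out, never from a script. Its argument "increments" is text: rows parted by semicolons, each of 5 numbers parted by spaces: the closure, from 0 (fully open) to 1 (shut), then the shift along the tool's x, y, z in cm, then the turn about the tool's z in degrees. In form: claw x y z roll; .... A call has exactly 5 rows; each row is the pose to reach, as a shift and turn from the pose commanded when the call began, along the tool's axes at that moment; what a row does not reach only later rows make up. A row lasts 1/8 s, in which the tool goes at most 62.5 mm and 10.7 degrees, less where a joint would pass 70% of its speed; a pose out of reach is approached as far as the arm can. A call with a gripper value outside its range is refused whole. The fingers move at their own pace and stop on an object; "force" is the grip in N (left out, the last holds). Time passes only in rows, so rows that repeat a pose let the fingers close, or fill a call up. It gives the time, the measured TCP pose, the force, the opening and the grip force at its end, in the units of the state.
- sensors.get_state(): the state, without advancing time (a new reading comes with each control period).
- imaging.camera(name): name is "side" or "top" or "wrist"; returns a dict with "pixels" (400x640x3 uint8, red, green, blue), "fovy" (degrees; the focal length in pixels is half the picture's height over the tangent of half this angle, whatever the lens; pixels are square), "cx", "cy" (the principal point, pixels), "cam_to_world" (4x4, takes a point from camera to world coordinates); the wrist camera has in their place "T_tool_cam" (4x4, takes a point from camera to tool coordinates, whose origin is the TCP and whose axes are the flange's). Camera axes: x right, y down, z forward; pixel columns grow to the right and rows downward; lengths in m; the calibration is good to about 2 mm. A picture is of the moment at which its call begins: read the wrist's pose just before it. There is no depth.
- ticket.close_job(): hands the job in; it is judged then, once.
Trained networks look in a picture, given as the dict that the camera call returned (one of the last four; its "shot" number tells which), for a name from the list of things; names that differ only in an ending like _2 or _b are one class to them, and where a whole thing is asked for, a point or a joint stands for the part that bears it (a point fixed in the world has none). Each returns a list of dicts, best first, with "conf" (0 to 1); they miss things now and then, are a little off and sometimes report something else, mostly with a low value. They report only what shows in the picture. A call takes as long as a camera call.
- imaging.search_frame(picture, target): "centre" ([x, y, z] in m, in the coordinates of the camera as it stood for that picture, good to about 4 mm: the middle of the surface that is visible of it).
- imaging.masks_of(picture, target): "region" (400x640 bool, what is visible of it).
- imaging.spot_point(picture, target): "centre" ([x, y, z] in m, in the coordinates of the camera as it stood for that picture, good to about 4 mm: a listed point, or the origin of a listed thing).
The state is a dict: "time_s": time; "joint_positions": joint angles; "qd": joint speeds; "joint_torque": joint torques, N m; "eef_pos": TCP position; "eef_rot": TCP orientation; "force": force on the tool from outside, world axes, zero at the start; "ft_torque": the same for the moment, N m; "width": opening from 0.0 (shut) to 1.0 (fully open); "grip_force": force on a finger pad.
Only numpy, scipy, OpenCV 4.12 (cv2) and the standard library are available. Lean on these libraries where they do the work, as an engineer would, in place of code of your own. Each camera call takes 0.05 s, during which the arm holds its last target. There are 200 camera calls.

## Working session

There is one attempt and no reset: what is moved stays moved. The work goes in short steps, Python scripts to look and compute and a tool call to move; the robot and the scene stay as the last step left them, time stands still between calls to the robot, and variables do not carry over. Pictures are saved under pics/ and viewed, at most 10 in all, crops included, and the job is handed in when it is done.

Besides the shell and the picture viewer there is one more tool, called after ">>>" as a command line: name --argument value ..., lists and objects as JSON in quotes. carry_out: Moves the arm, as the interface text tells. Its arguments: {"type":"object","properties":{"increments":{"type":"string"},"force":{"type":"number"}},"required":["increments"]}

```bash
mkdir -p pics; ls
cat > h.py <<'E'
import numpy as np, cv2
from plant import sensors, imaging, ticket, robot
def w(cam,p,st=None):
    if 'cam_to_world' in cam: T=np.array(cam['cam_to_world'])
    else:
        B=np.eye(4);B[:3,:3]=st['eef_rot'];B[:3,3]=st['eef_pos'];T=B@np.array(cam['T_tool_cam'])
    return (T@np.r_[p,1])[:3]
E
python3 - <<'E'
from h import *
s=sensors.get_state();print(s['time_s'],s['eef_pos'],np.round(s['eef_rot'],3).tolist())
ims=[]
for n in ['top','side']:
    c=imaging.camera(n);ims.append(c['pixels'])
    cv2.imwrite(f'pics/{n}0.png',c['pixels'][:,:,::-1])
    for t in ['pivot','jigger','jigger_handle','slide_knob','catch_knob','cup_a','mug','spare_mould','water_bowl','trim_tool']:
        for r in imaging.spot_point(c,t)[:4]: print(n,t,round(r['conf'],2),np.round(w(c,r['centre']),3))
E
```

```text
pics
0.0 [0.20809775 0.45399101 0.24942619] [[-0.909, 0.417, -0.001], [0.417, 0.909, -0.002], [0.0, -0.002, -1.0]]
top pivot 0.88 [0.601 0.128 0.155]
top jigger 0.76 [ 0.572  0.03  -0.001]
top jigger_handle 0.54 [ 0.509 -0.193  0.294]
top slide_knob 0.44 [0.456 0.043 0.129]
top catch_knob 0.53 [0.598 0.127 0.157]
top catch_knob 0.36 [0.575 0.193 0.186]
top cup_a 0.6 [ 0.65  -0.308 -0.001]
top cup_a 0.59 [ 0.338 -0.329  0.004]
top cup_a 0.55 [ 0.397  0.043 -0.   ]
top mug 0.96 [ 0.403  0.242 -0.   ]
top spare_mould 0.98 [ 0.475 -0.353  0.001]
top water_bowl 0.58 [ 0.656  0.389 -0.003]
top trim_tool 0.98 [ 0.337 -0.329  0.   ]
side pivot 0.87 [0.599 0.119 0.155]
side jigger 0.79 [ 0.577  0.029 -0.003]
side jigger_handle 0.3 [0.598 0.12  0.157]
side catch_knob 0.46 [0.569 0.201 0.185]
side cup_a 0.95 [ 0.378 -0.08   0.001]
side cup_a 0.9 [0.395 0.037 0.   ]
side mug 0.55 [ 0.402  0.244 -0.003]
side spare_mould 0.84 [ 0.469 -0.355 -0.003]
side spare_mould 0.4 [ 0.393  0.039 -0.   ]
side spare_mould 0.16 [0.572 0.201 0.188]
side water_bowl 0.88 [ 0.659  0.39  -0.005]
side trim_tool 0.61 [ 0.34  -0.326 -0.002]
```

View pics/top0.png

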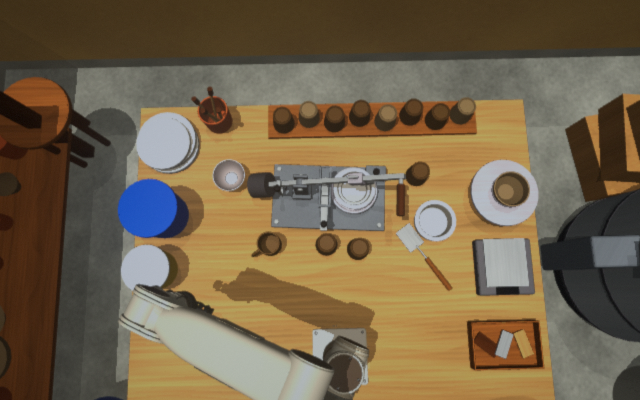

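View pics/side0.png

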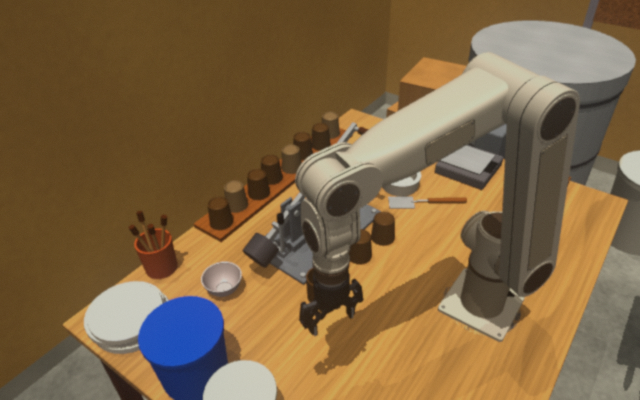

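The top view shows the jigger at about (329,197), turned about -2.5°. The slide knob is at (322,224), the handle at (401,198), and the catch is near the tail at (278,184). The side view shows the gripper partly hiding the machine. I'll move in for a closer look.

>>> carry_out --increments "1 -5 -3.2 -0.6 -5; 1 -10 -6.4 -1.2 -10; 1 -15 -9.6 -1.8 -15; 1 -20 -12.8 -2.4 -20; 1 -25 -16 -3 -22" --force 20

```text
time_s: 1.72
eef_pos: [0.3697, 0.2033, 0.2808]
eef_rot: [[-0.999, 0.044, 0.001], [0.044, 0.999, 0.001], [-0.001, 0.001, -1.0]]
force: [0.6, 0.2, -0.8]
width: 0.003
grip_force: 0.0
```

```bash
cat >> h.py <<'E'
def look(ts,name=None,cam='wrist'):
    s=sensors.get_state();c=imaging.camera(cam)
    print(round(s['time_s'],2),np.round(s['eef_pos'],3),np.round(s['eef_rot'],3).tolist(),'F',np.round(s['force'],1),round(s['width'],2))
    if name: cv2.imwrite(f'pics/{name}.png',c['pixels'][:,:,::-1])
    for t in ts:
        for r in imaging.spot_point(c,t)[:2]: print(t,round(r['conf'],2),np.round(w(c,r['centre'],s),3))
    return s,c
E
python3 - <<'E'
from h import *
s,c=look(['pivot','jigger','slide_knob','catch_knob','jigger_handle'],'w1')
print(np.round(c['T_tool_cam'],3))
E
```

```text
1.73 [0.37  0.203 0.281] [[-0.999, 0.044, 0.001], [0.044, 0.999, 0.001], [-0.001, 0.001, -1.0]] F [ 0.6  0.2 -0.8] 0.0
pivot 0.4 [0.401 0.037 0.003]
jigger 0.84 [ 0.575  0.029 -0.001]
slide_knob 0.93 [0.457 0.044 0.134]
slide_knob 0.16 [ 0.651 -0.315 -0.   ]
[[ 0.    -0.954 -0.299  0.075]
 [ 1.     0.001 -0.001 -0.   ]
 [ 0.001 -0.299  0.954 -0.124]
 [ 0.     0.     0.     1.   ]]
```

View pics/w1.png

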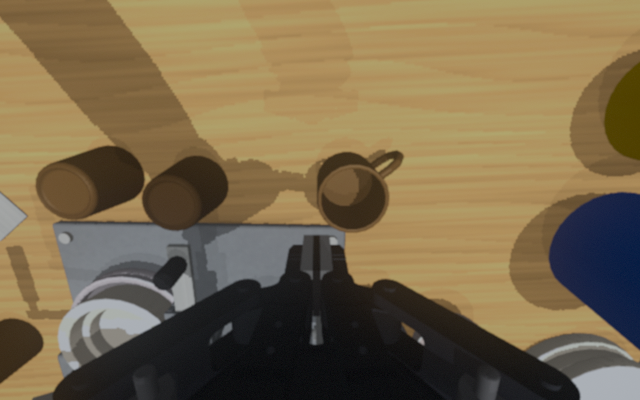

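The wrist view shows the slide knob at (170,272). The front base edge runs from (55,224) to (345,235), which I'll use to get the yaw.

Run:
```python
from h import *
s,c=look([])
f=200/np.tan(np.radians(c['fovy']/2));g=cv2.cvtColor(c['pixels'],cv2.COLOR_RGB2HSV)
def ray(u,v,z):
    a=w(c,[0,0,0],s);d=w(c,[(u-c['cx'])/f,(v-c['cy'])/f,1],s)-a;return a+d*(z-a[2])/d[2]
pts=[]
for u in range(70,300,3):
    if 155<u<235: continue
    sat=g[205:250,u,1].astype(int); v=205+np.argmin(np.diff(sat)); pts.append(ray(u,v+.5,.015)[:2])
pts=np.array(pts)
l=cv2.fitLine(pts.astype(np.float32),cv2.DIST_HUBER,0,.001,.001).ravel();print('dir',l,'deg',np.degrees(np.arctan2(l[0],l[1])))
print(pts[[0,-1]],ray(55,224,.015),ray(345,235,.015))
```

```text
2.02 [0.368 0.205 0.28 ] [[-0.999, 0.045, -0.0], [0.045, 0.999, 0.0], [0.0, 0.0, -1.0]] F [-0.4  0.   0.4] -0.0
dir [0.05807714 0.9983121  0.45093882 0.00584563] deg 3.329448
[[ 0.44288472 -0.14835248]
 [ 0.46039121  0.17516654]] [ 0.44269319 -0.1699045   0.015     ] [0.47817373 0.24174071 0.015     ]
```

>>> carry_out --increments "1 -1.8 -5.2 2 1.5; 1 -3.6 -10.4 4 1.5; 1 -5.3 -15.5 7 1.5; 1 -5.3 -15.5 11 1.5; 1 -5.3 -15.5 14.1 1.5"

```text
time_s: 2.7
eef_pos: [0.4141, 0.0483, 0.1377]
eef_rot: [[-0.997, 0.071, -0.001], [0.071, 0.997, 0.0], [0.001, 0.0, -1.0]]
force: [-0.3, 0.5, -0.3]
width: -0.003
grip_force: 0.0
```

Run:
```python
from h import *
s,c=look(['slide_knob','catch_knob'],'w2')
```

```text
2.7 [0.414 0.048 0.138] [[-0.997, 0.071, -0.001], [0.071, 0.997, 0.0], [0.001, 0.0, -1.0]] F [-0.3  0.5 -0.3] -0.0
slide_knob 0.75 [0.461 0.047 0.132]
```

View pics/w2.png

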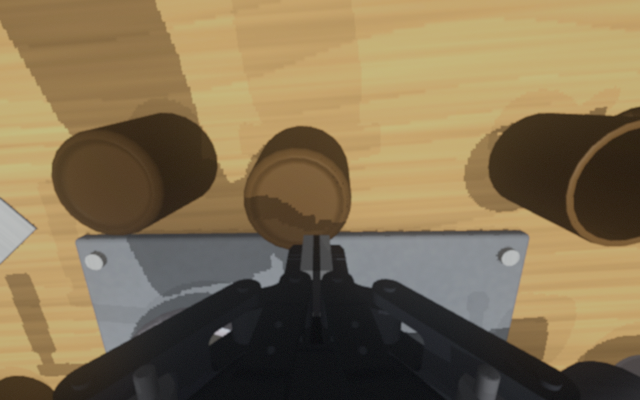

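The fingers are lined up with the slide knob behind cup_c (298,200), and the base edge is level at row 233, so the yaw is about -4°. Next I push the slide in.

>>> carry_out --increments "1 -1.5 0 0 0; 1 -2.5 0 0 0; 1 -3.3 0 0 0; 1 -4.0 0 0 0; 1 -4.7 0 0 0"

```text
time_s: 3.48
eef_pos: [0.462, 0.0442, 0.1394]
eef_rot: [[-0.997, 0.072, -0.0], [0.072, 0.997, 0.0], [0.0, 0.0, -1.0]]
force: [-1.8, 0.6, 1.9]
width: -0.004
grip_force: 1.2
```

>>> carry_out --increments "1 -0.3 0 0 0; 1 -0.6 0 0 0; 1 -0.9 0 0 0; 1 -1.2 0 0 0; 1 -1.2 0 0 0"

```text
time_s: 4.1
eef_pos: [0.4741, 0.0432, 0.1393]
eef_rot: [[-0.997, 0.072, 0.001], [0.072, 0.997, -0.0], [-0.001, -0.0, -1.0]]
force: [-1.0, 0.8, 0.8]
width: 0.002
grip_force: 0.2
```

>>> carry_out --increments "1 -0.2 0 0 0; 1 -0.4 0 0 0; 1 -0.6 0 0 0; 1 -0.8 0 0 0; 1 -0.8 0 0 0"

```text
time_s: 4.72
eef_pos: [0.482, 0.0428, 0.1393]
eef_rot: [[-0.997, 0.072, 0.0], [0.072, 0.997, -0.0], [-0.0, -0.0, -1.0]]
force: [-0.2, 0.5, 0.2]
width: 0.001
grip_force: 0.5
```

>>> carry_out --increments "1 -0.15 0 0 0; 1 -0.3 0 0 0; 1 -0.45 0 0 0; 1 -0.5 0 0 0; 1 -0.5 0 0 0"

```text
time_s: 5.35
eef_pos: [0.4834, 0.0427, 0.1392]
eef_rot: [[-0.997, 0.072, -0.006], [0.072, 0.997, 0.001], [0.006, 0.0, -1.0]]
force: [-11.2, 1.8, 8.5]
width: -0.001
grip_force: 5.4
```

>>> carry_out --increments "1 -0.15 0 0 0; 1 -0.15 0 0 0; 1 0.5 0 0 0; 1 2 0 0 0; 1 4 0 0 0"

```text
time_s: 5.98
eef_pos: [0.4466, 0.0453, 0.1394]
eef_rot: [[-0.997, 0.072, 0.001], [0.072, 0.997, -0.0], [-0.001, 0.0, -1.0]]
force: [-0.4, 0.7, -0.8]
width: 0.002
grip_force: 0.0
```

Run:
```python
from h import *
s,c=look(['slide_knob','catch_knob','jigger'],'w3')
look(['slide_knob','catch_knob'],None,'top')
s,c=look(['slide_knob','catch_knob','pivot'],None,'side')
cv2.imwrite('pics/s3.png',cv2.resize(c['pixels'][160:330,230:430,::-1],None,fx=3.5,fy=3.5,interpolation=cv2.INTER_CUBIC))
```

```text
5.97 [0.447 0.045 0.139] [[-0.997, 0.072, 0.001], [0.072, 0.997, -0.0], [-0.001, 0.0, -1.0]] F [-0.4  0.7 -0.8] 0.0
slide_knob 0.57 [0.51  0.046 0.134]
slide_knob 0.18 [ 0.38  -0.081  0.003]
jigger 0.68 [ 0.571  0.027 -0.001]
6.17 [0.447 0.045 0.14 ] [[-0.997, 0.072, 0.002], [0.072, 0.997, -0.0], [-0.002, 0.0, -1.0]] F [-0.1 -0.5 -0.2] 0.0
catch_knob 0.56 [0.575 0.195 0.188]
6.33 [0.448 0.045 0.14 ] [[-0.997, 0.072, 0.001], [0.072, 0.997, 0.0], [-0.001, 0.0, -1.0]] F [ 0.8 -0.7 -0.6] -0.0
slide_knob 0.48 [0.509 0.05  0.129]
catch_knob 0.62 [0.575 0.203 0.192]
catch_knob 0.49 [0.599 0.124 0.156]
pivot 0.58 [0.599 0.12  0.155]
```

View pics/s3.png

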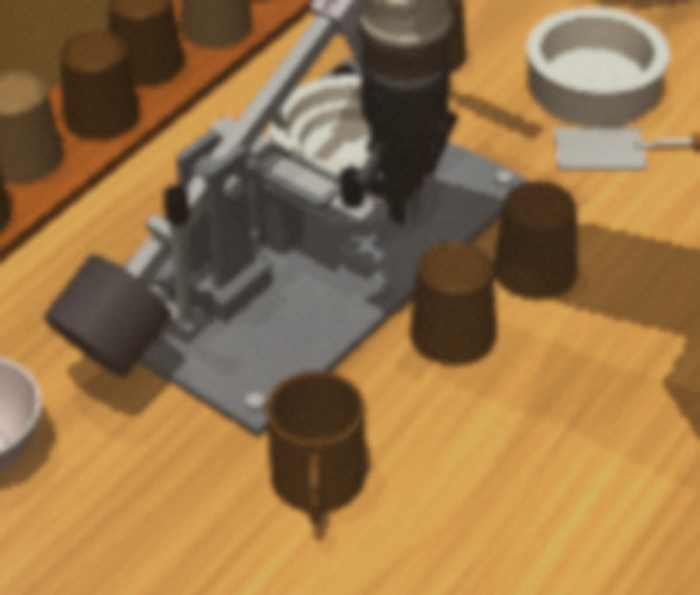

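The slide knob moved from x = 0.459 to 0.510, so it is fully in at the stop. The side crop shows the catch knob at (177,205), standing upright on the robot's side of the tail. I'll rise, go round, and come down behind the knob.

>>> carry_out --increments "1 0 0 -6 0; 1 0 0 -12 0; 1 -0.4 5.2 -12 0; 1 -0.8 10.4 -12 0; 1 -1.2 15.6 -12 0"

```text
time_s: 7.15
eef_pos: [0.4704, 0.2015, 0.2596]
eef_rot: [[-0.997, 0.073, 0.001], [0.073, 0.997, 0.0], [-0.001, 0.0, -1.0]]
force: [1.5, 0.0, -0.4]
width: 0.001
grip_force: 0.0
```

Run:
```python
from h import *
look(['catch_knob'],'w4')
```

```text
7.15 [0.47  0.201 0.26 ] [[-0.997, 0.073, 0.001], [0.073, 0.997, 0.0], [-0.001, 0.0, -1.0]] F [ 1.5  0.  -0.4] 0.0
catch_knob 0.6 [0.574 0.203 0.185]
```

View pics/w4.png

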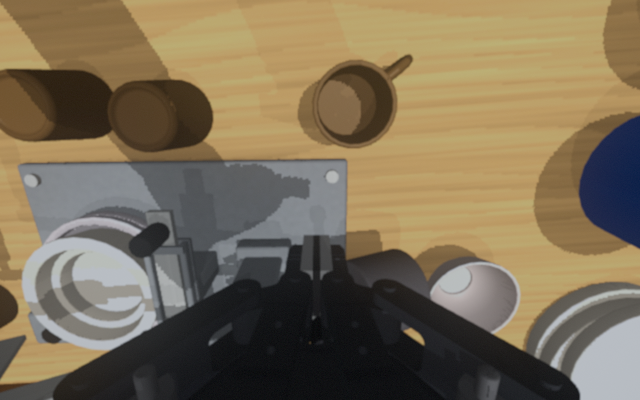

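The slide stays in, with its knob at (150,238). The fingers hide the catch, but the network puts its knob at (0.574, 0.201, 0.188). I'll move over it and down behind it.

>>> carry_out --increments "1 -5 0.4 0 0; 1 -10 0.8 0 0; 1 -14.2 1.2 0 0; 1 -14.2 1.2 3 0; 1 -14.2 1.2 6 0"

```text
time_s: 7.88
eef_pos: [0.6133, 0.2009, 0.1979]
eef_rot: [[-0.997, 0.073, -0.0], [0.073, 0.997, -0.0], [0.0, -0.0, -1.0]]
force: [-0.6, 0.3, 0.1]
width: -0.0
grip_force: 0.0
```

>>> carry_out --increments "1 0.8 0 0 0; 1 1.6 0 0 0; 1 2.4 0 0 0; 1 3.2 0 0 0; 1 4.0 0 0.2 0"

```text
time_s: 8.5
eef_pos: [0.5722, 0.205, 0.1983]
eef_rot: [[-0.997, 0.072, 0.002], [0.072, 0.997, 0.001], [-0.002, 0.001, -1.0]]
force: [-0.3, 0.2, -1.1]
width: 0.004
grip_force: 0.0
```

Run:
```python
from h import *
look(['catch_knob'])
look(['catch_knob'],None,'top')
look(['catch_knob'],None,'side')
```

```text
8.5 [0.572 0.205 0.198] [[-0.997, 0.072, 0.002], [0.072, 0.997, 0.001], [-0.002, 0.001, -1.0]] F [-0.3  0.2 -1.1] 0.0
catch_knob 0.56 [0.552 0.204 0.178]
8.6 [0.571 0.205 0.198] [[-0.997, 0.071, -0.0], [0.071, 0.997, -0.0], [0.0, -0.0, -1.0]] F [0.4 0.2 0.1] -0.0
8.7 [0.572 0.205 0.197] [[-0.997, 0.072, 0.0], [0.072, 0.997, 0.0], [-0.0, 0.0, -1.0]] F [-0.1  0.6  0.6] 0.0
catch_knob 0.46 [0.535 0.203 0.174]
catch_knob 0.31 [ 0.506 -0.193  0.298]
```

The catch is moving, so I'll follow the arc.

>>> carry_out --increments "1 1 0 0.5 0; 1 2 0 1.1 0; 1 3 0 1.9 0; 1 4 0 2.9 0; 1 5 0 4.2 0"

```text
time_s: 9.43
eef_pos: [0.5229, 0.2083, 0.1552]
eef_rot: [[-0.997, 0.072, 0.001], [0.072, 0.997, 0.0], [-0.001, 0.0, -1.0]]
force: [0.6, -0.0, -0.4]
width: 0.003
grip_force: 0.0
```

Run:
```python
from h import *
look(['catch_knob'])
look(['catch_knob'],None,'top')
s,c=look(['catch_knob'],None,'side')
cv2.imwrite('pics/s5.png',cv2.resize(c['pixels'][160:330,230:430,::-1],None,fx=3.5,fy=3.5,interpolation=cv2.INTER_CUBIC))
```

```text
9.43 [0.523 0.208 0.155] [[-0.997, 0.072, 0.001], [0.072, 0.997, 0.0], [-0.001, 0.0, -1.0]] F [ 0.6 -0.  -0.4] 0.0
catch_knob 0.63 [0.476 0.21  0.08 ]
9.53 [0.521 0.208 0.154] [[-0.997, 0.072, -0.004], [0.072, 0.997, -0.001], [0.003, -0.002, -1.0]] F [-0.3 -0.  -0.1] 0.0
9.62 [0.523 0.208 0.155] [[-0.997, 0.072, 0.0], [0.072, 0.997, -0.0], [-0.0, -0.0, -1.0]] F [-0.8  0.1  0. ] -0.0
catch_knob 0.42 [0.47  0.209 0.082]
```

View pics/s5.png

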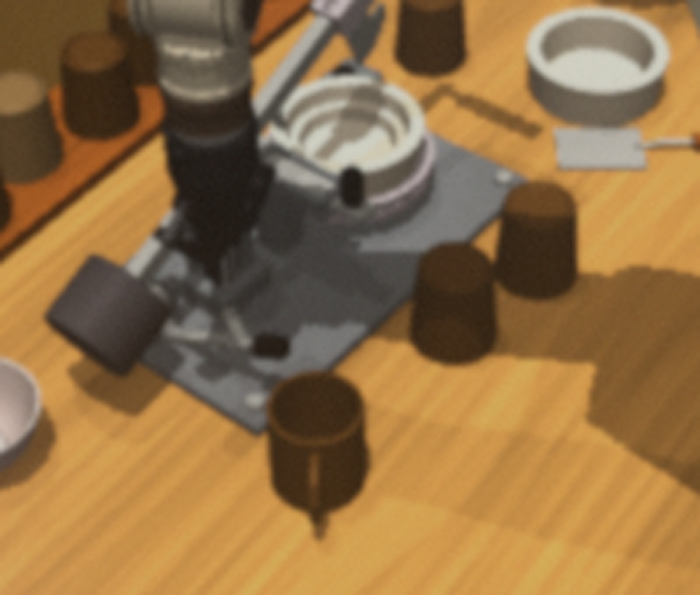

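The catch lies flipped over, with its knob at (270,345) in the crop, about (0.475, 0.21, 0.08), which is what the geometry gives for 1.1 rad. Next I go to the handle.

>>> carry_out --increments "1 0 0 -5.5 0; 1 0 0 -11 0; 1 0 0 -16.5 0; 0 -0.2 -4 -20 0; 0 -0.4 -10 -23 0"

```text
time_s: 10.35
eef_pos: [0.5204, 0.1124, 0.3857]
eef_rot: [[-0.998, 0.069, 0.004], [0.069, 0.998, 0.001], [-0.004, 0.001, -1.0]]
force: [0.9, -0.5, -0.3]
width: 0.42
grip_force: 0.0
```

>>> carry_out --increments "0 -0.2 -6 0 0; 0 -0.4 -12 0 0; 0 -0.6 -18 0 0; 0 -0.8 -22 0 0; 0 -0.8 -24 0 0"

```text
time_s: 10.98
eef_pos: [0.5103, -0.1303, 0.3839]
eef_rot: [[-0.997, 0.075, 0.002], [0.075, 0.997, -0.001], [-0.002, -0.001, -1.0]]
force: [0.0, 0.5, -0.2]
width: 0.999
grip_force: 0.0
```

Run:
```python
from h import *
look(['jigger_handle','slide_knob','catch_knob'],'w6')
look(['jigger_handle'],None,'top')
look(['jigger_handle'],None,'side')
```

```text
10.97 [ 0.51  -0.13   0.384] [[-0.997, 0.075, 0.002], [0.075, 0.997, -0.001], [-0.002, -0.001, -1.0]] F [ 0.   0.5 -0.2] 1.0
jigger_handle 0.69 [ 0.503 -0.193  0.302]
slide_knob 0.56 [0.507 0.042 0.134]
catch_knob 0.75 [0.479 0.21  0.081]
11.18 [ 0.511 -0.128  0.384] [[-0.997, 0.073, 0.001], [0.073, 0.997, 0.0], [-0.001, 0.0, -1.0]] F [-0.4  0.7  0.3] 1.0
jigger_handle 0.47 [ 0.571  0.024 -0.   ]
11.28 [ 0.511 -0.127  0.384] [[-0.997, 0.071, 0.001], [0.071, 0.997, 0.0], [-0.001, 0.0, -1.0]] F [-0.5  0.8  0.5] 1.0
jigger_handle 0.81 [ 0.505 -0.192  0.297]
```

View pics/w6.png

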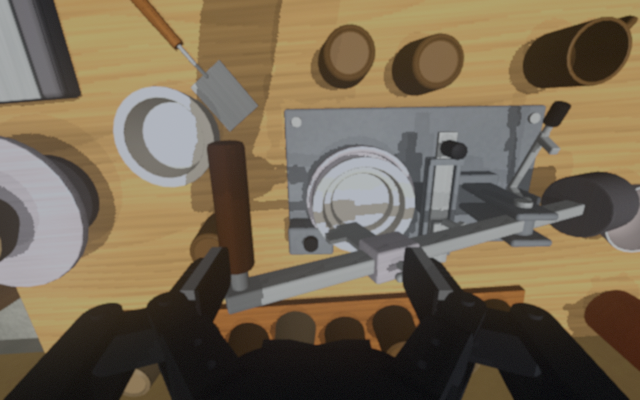

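The wrist view shows the handle bar from (228,145) to (240,270), with the gripper open beside it. The slide is still in and the catch is off at (558,112). I'll grasp the handle now.

>>> carry_out --increments "0 0.1 -5 0 0; 0 0.1 -6.4 2 0; 0 0.1 -6.4 5 0; 0 0.1 -6.4 8 0; 0 0.1 -6.4 8.5 0"

```text
time_s: 12.0
eef_pos: [0.5037, -0.1901, 0.2962]
eef_rot: [[-0.997, 0.071, -0.004], [0.071, 0.997, 0.002], [0.004, 0.001, -1.0]]
force: [-0.3, 0.4, -0.3]
width: 1.0
grip_force: 0.0
```

>>> carry_out --increments "1 0 0 0 0; 1 0 0 0 0; 1 0 0 0 0; 1 0 0 0 0; 1 0 0 0 0" --force 30

```text
time_s: 12.62
eef_pos: [0.5052, -0.193, 0.2997]
eef_rot: [[-0.997, 0.073, 0.002], [0.073, 0.997, -0.004], [-0.003, -0.004, -1.0]]
force: [-1.2, -5.2, 4.9]
width: 0.297
grip_force: 30.5
```

Run:
```python
from h import *
s,c=look(['jigger_handle']); print(s['grip_force'])
th=np.arange(0,.43,.06)
print(np.c_[th, 100*.352*(np.cos(.42)-np.cos(.42-th)), 100*.352*(np.sin(.42)-np.sin(.42-th))].round(2))
```

```text
12.62 [ 0.505 -0.193  0.3  ] [[-0.997, 0.073, 0.002], [0.073, 0.997, -0.004], [-0.003, -0.004, -1.0]] F [-1.2 -5.2  4.9] 0.3
jigger_handle 0.58 [ 0.509 -0.189  0.303]
30.502523481845856
[[ 0.    0.    0.  ]
 [ 0.06 -0.8   1.95]
 [ 0.12 -1.49  3.95]
 [ 0.18 -2.05  5.99]
 [ 0.24 -2.49  8.05]
 [ 0.3  -2.81 10.14]
 [ 0.36 -3.   12.24]
 [ 0.42 -3.06 14.35]]
```

Grasped, with an opening of about 25 mm. I'll pull down along the arc.

>>> carry_out --increments "1 0 -0.35 0.8 0; 1 0 -0.65 1.6 0; 1 0 -0.95 2.4 0; 1 0 -1.25 3.2 0; 1 0 -1.5 4 0"

```text
time_s: 13.35
eef_pos: [0.5043, -0.2071, 0.2612]
eef_rot: [[-0.997, 0.072, 0.005], [0.072, 0.997, -0.002], [-0.005, -0.002, -1.0]]
force: [-2.2, -2.6, 12.1]
width: 0.293
grip_force: 32.0
```

>>> carry_out --increments "1 0 -0.2 0.8 0; 1 0 -0.4 1.6 0; 1 0 -0.6 2.4 0; 1 0 -0.8 3.2 0; 1 0 -0.95 4 0"

```text
time_s: 13.98
eef_pos: [0.5037, -0.217, 0.2211]
eef_rot: [[-0.997, 0.073, 0.004], [0.073, 0.997, -0.003], [-0.005, -0.002, -1.0]]
force: [-2.8, -2.7, 10.9]
width: 0.293
grip_force: 33.0
```

>>> carry_out --increments "1 0 -0.15 0.8 0; 1 0 -0.3 1.6 0; 1 0 -0.4 2.4 0; 1 0 -0.5 3.2 0; 1 0 -0.55 4 0"

```text
time_s: 14.6
eef_pos: [0.5034, -0.2223, 0.1808]
eef_rot: [[-0.997, 0.073, 0.004], [0.073, 0.997, -0.002], [-0.004, -0.002, -1.0]]
force: [-2.8, -3.1, 11.6]
width: 0.293
grip_force: 34.0
```

>>> carry_out --increments "1 0 0 0.5 0; 1 0 -0.05 0.9 0; 1 0 -0.05 1.3 0; 1 0 -0.05 1.6 0; 1 0 -0.05 1.9 0"

```text
time_s: 15.22
eef_pos: [0.5034, -0.2234, 0.1619]
eef_rot: [[-0.997, 0.073, 0.004], [0.073, 0.997, -0.003], [-0.004, -0.003, -1.0]]
force: [-3.3, -4.6, 10.0]
width: 0.295
grip_force: 34.5
```

>>> carry_out --increments "1 0 0 0.15 0; 1 0 0 0.3 0; 1 0 0 0.45 0; 1 0 0 0.6 0; 1 0 0 0.6 0"

```text
time_s: 15.85
eef_pos: [0.5034, -0.2235, 0.1557]
eef_rot: [[-0.997, 0.073, 0.003], [0.073, 0.997, -0.004], [-0.004, -0.003, -1.0]]
force: [-3.1, -4.8, 10.0]
width: 0.295
grip_force: 34.6
```

Near the stop now, so small steps until the force rises.

>>> carry_out --increments "1 0 0 0.1 0; 1 0 0 0.2 0; 1 0 0 0.3 0; 1 0 0 0.3 0; 1 0 0 0.3 0"

```text
time_s: 16.48
eef_pos: [0.5034, -0.2235, 0.1529]
eef_rot: [[-0.997, 0.073, 0.004], [0.073, 0.997, -0.004], [-0.004, -0.003, -1.0]]
force: [-3.9, -5.8, 8.4]
width: 0.294
grip_force: 34.6
```

>>> carry_out --increments "1 0 0 0.1 0; 1 0 0 0.2 0; 1 0 0 0.3 0; 1 0 0 0.3 0; 1 0 0 0.3 0"

```text
time_s: 17.1
eef_pos: [0.5034, -0.2235, 0.1509]
eef_rot: [[-0.997, 0.073, 0.004], [0.073, 0.997, -0.004], [-0.004, -0.004, -1.0]]
force: [-5.0, -4.2, 14.4]
width: 0.291
grip_force: 35.3
```

Run:
```python
from h import *
look(['jigger_handle','slide_knob','catch_knob'],'w7')
s,c=look(['jigger_handle'],None,'side')
```

```text
17.1 [ 0.503 -0.224  0.151] [[-0.997, 0.073, 0.004], [0.073, 0.997, -0.004], [-0.004, -0.004, -1.0]] F [-5.  -4.2 14.4] 0.29
17.3 [ 0.503 -0.224  0.151] [[-0.997, 0.073, 0.004], [0.073, 0.997, -0.004], [-0.005, -0.004, -1.0]] F [-4.9 -3.5 14.9] 0.3
jigger_handle 0.43 [ 0.506 -0.225  0.155]
```

View pics/w7.png

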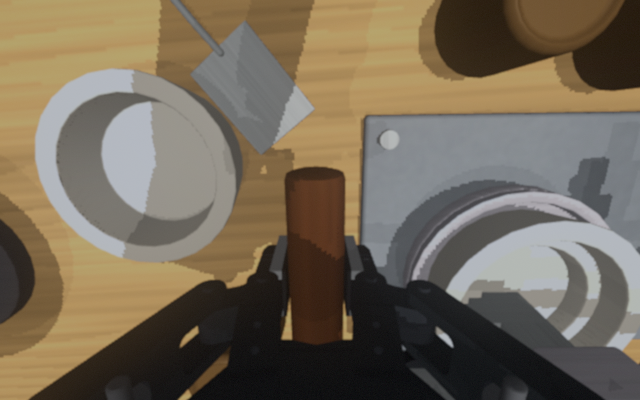

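The wrist view shows the handle gripped at (315,255) and the profile plate down in the mould at (520,300). The force is starting to rise, so I'll press slightly more to confirm the stop.

>>> carry_out --increments "1 0 0 0.1 0; 1 0 0 0.2 0; 1 0 0 0.3 0; 1 0 0 0.3 0; 1 0 0 0.3 0"

```text
time_s: 18.02
eef_pos: [0.5034, -0.2236, 0.1508]
eef_rot: [[-0.997, 0.073, 0.006], [0.073, 0.997, -0.005], [-0.007, -0.004, -1.0]]
force: [-11.5, -1.4, 30.3]
width: 0.295
grip_force: 36.5
```

It is firmly on the stop: 3 mm more command gave no motion and +16 N. I'll ease the push a little and check once more.

>>> carry_out --increments "1 0 0 -0.1 0; 1 0 0 -0.1 0; 1 0 0 -0.1 0; 1 0 0 -0.1 0; 1 0 0 -0.1 0"

```text
time_s: 18.65
eef_pos: [0.5034, -0.2235, 0.1508]
eef_rot: [[-0.997, 0.073, 0.006], [0.073, 0.997, -0.005], [-0.006, -0.004, -1.0]]
force: [-8.5, -1.7, 25.1]
width: 0.29
grip_force: 35.9
```

Run:
```python
from h import *
look(['slide_knob','catch_knob','cup_a','mug','spare_mould','water_bowl','trim_tool'],None,'top')
s,c=look(['slide_knob','catch_knob','cup_a','mug','jigger_handle'],None,'side')
```

```text
18.65 [ 0.503 -0.224  0.151] [[-0.997, 0.073, 0.006], [0.073, 0.997, -0.005], [-0.006, -0.004, -1.0]] F [-8.5 -1.7 25.1] 0.29
slide_knob 0.59 [0.503 0.039 0.129]
catch_knob 0.37 [0.475 0.201 0.082]
cup_a 0.83 [0.397 0.041 0.   ]
cup_a 0.7 [ 0.374 -0.075 -0.002]
mug 0.72 [ 0.402  0.243 -0.001]
spare_mould 0.59 [ 0.473 -0.354  0.001]
trim_tool 0.69 [ 0.34  -0.33  -0.002]
19.05 [ 0.503 -0.224  0.151] [[-0.997, 0.073, 0.006], [0.073, 0.997, -0.005], [-0.006, -0.004, -1.0]] F [-8.7 -1.7 25.2] 0.29
slide_knob 0.47 [0.507 0.051 0.128]
catch_knob 0.61 [0.471 0.206 0.082]
cup_a 0.94 [0.394 0.035 0.003]
cup_a 0.81 [ 0.65  -0.307 -0.007]
mug 0.96 [ 0.4    0.246 -0.001]
mug 0.69 [ 0.501 -0.225  0.155]
jigger_handle 0.43 [ 0.506 -0.223  0.157]
jigger_handle 0.35 [ 0.65  -0.308 -0.004]
```

Slide in, catch off, arm on its stop, and the loose things that show are where they were. Handing in.

```bash
python3 -c "
from plant import ticket
print(ticket.close_job())"
```

```text
the job is handed in; nothing more can be done
None
```

The job is handed in: slide pushed fully in, catch flipped right over, arm pulled down onto its stop and still held by the handle at about 25 N, at about 19 s; every loose thing I re-checked was where it started (the white bowl was not re-measured at the end).

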